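# Unstack the check weights and put each in its rest

## Robot

A 6-joint arm with a two-finger parallel gripper is mounted at the origin on a cart in front of the work surface, level with it; the furniture and walls round the work are solid. World frame = base frame: x ahead of the robot, y to its left, z up, the work surface at z = 0. Lengths are in m, angles in degrees, forces in N, time in s.
With the tool pointing down it reaches from about 0.3 to 0.75 m from the base axis. Payload 8.5 kg.
Tool frame: the origin (TCP) lies between the finger pads; the fingertips stand 22 mm ahead of it and the grasp point (between the pads) lies 3 mm ahead of it (env.nose_length is the distance from the TCP to the fingertips, in m); z points along the fingers, x is the direction in which the jaws open and shut, and the axes are right-handed (so a half turn about z gives the same grasp; the last joint's range is limited). The gripper opens to 85 mm and grips with 20 to 120 N. Pads are 22 mm wide; open, the fingers measure 114 mm over their backs; the gripper's body (76 mm by 85 mm) begins 54 mm behind the grasp point. The pads swing forward as they close: fully open they stand 13 mm farther back than shut.
Start: joints at [55.216, 21.807, 74.336, -0, 83.858, -12.336], TCP at [0.21, 0.508, 0.253] pointing down, gripper open.
Joint ranges: [-178.18, 178.18], [-50.72, 133.34], [12.68, 142.11], [-81.47, 261.47], [9.98, 163.14], [-165.26, 165.26]. Speed limits (degrees/s): [136.94, 136.94, 180, 180, 180, 180].

## Interface

Orientations are given as a 3x3 rotation matrix whose columns are the frame's x, y, z axes.
In Python, from rig import env gives the robot as it stands.
- The arm moves only by the tool arm_command, never from a script. Its argument "steps" is a list of rows, each an object with "delta_pos": the shift along the world's x, y, z in mm, a list of three; "dr": the turn, a rotation vector about the world's x, y, z in degrees, a list of three. In form: [{"delta_pos": [dx, dy, dz], "dr": [wx, wy, wz]}, ...]. A call has 1 to 20 rows; each row shifts and turns the commanded pose from where the row before left it; what a row does not reach is not made up. A row lasts 1/10 s, in which the tool goes at most 50 mm and 8.59 degrees, less where a joint would pass 70% of its speed; a pose out of reach is approached as far as the arm can. A call with a gripper value outside its range is refused whole. "grip" is the opening, from 0 (shut) to 1 (fully open), set as the call begins (left out, the last holds). The fingers move at their own pace and stop on an object; "squeeze" is the grip in N (left out, the last holds). Time passes only in rows, so rows that do not move let the fingers close. It gives the time, the measured TCP pose, the force and the opening at its end, in the units of the state.
- env.observe(): the state, without advancing time (a new reading comes with each control period).
- env.get_image(name): name is "scene" or "top" or "wrist"; returns the picture (480x640x3 uint8, blue, green, red); there is no depth.
- env.get_calibration(name): a dict with "fx", "fy", "cx", "cy" (pixels), "k1" (the pictures are not rectified: a ray, as slopes to the right and down, at radius r is drawn at 1 + k1 r^2 times it, then the intrinsics apply), "view" (4x4, takes a point from world to camera coordinates). Camera axes: x right, y up, looking along -z (the intrinsics and any distortion apply to the point x, -y, -z); pixel columns grow to the right and rows downward; lengths in m; the calibration is good to about 2 mm. A picture is of the moment at which its call begins: read the wrist's pose just before it. get_calibration takes no time and is no camera call; for the wrist camera it gives the pose at the moment of the call.
- env.close_job(): hands the job in, once; it reports no verdict.
The state is a dict: "time_s": time; "q": joint angles; "qvel": joint speeds; "joint_efforts": joint torques, N m; "position": TCP position; "tool_rot": TCP orientation; "ft_force": force on the tool from outside, world axes, zero at the start; "wrist_torque": the same for the moment, N m; "grip_width": finger opening in m.
Only numpy, scipy, OpenCV 4.12 (cv2) and the standard library are available. Lean on these libraries where they do the work, as an engineer would, in place of code of your own. Each camera call takes 0.05 s, during which the arm holds its last target. There are 200 camera calls.

## Task

The scale check is finished: take apart the two stacks of steel weights on the bench scale and put every weight in the round wooden rest made for its size, the widest weight in the widest rest and so on down to the narrowest. Set each one down gently, without dropping it, so that it stands flat on the floor of its rest.

Things in the scene. Friction and masses are not known exactly. Their poses are not given: they have to be found in the camera images.
- weight_a_center (a point): The widest of five bare steel disc weights: plain upright cylinder 60 mm in diameter, 28 mm high, about 500 g, flat top and underside. The point is its centre, half-way up; z is its axis. At the start at the bottom of one of the two stacks, on the scale pan (pan top 45 mm above the worktop).
- weight_b_center (a point): The second widest of five bare steel disc weights: plain upright cylinder 50 mm in diameter, 28 mm high, about 350 g, flat top and underside. The point is its centre, half-way up; z is its axis. At the start at the bottom of the other stack, on the scale pan.
- weight_c_center (a point): The middle-sized of five bare steel disc weights: plain upright cylinder 40 mm in diameter, 24 mm high, about 200 g, flat top and underside. The point is its centre, half-way up; z is its axis. At the start it stands on weight a or b, with weight e on top of it.
- weight_d_center (a point): The second narrowest of five bare steel disc weights: plain upright cylinder 31 mm in diameter, 24 mm high, about 120 g, flat top and underside. The point is its centre, half-way up; z is its axis. At the start it is the top of the two-high stack, on weight a or b.
- weight_e_center (a point): The narrowest of five bare steel disc weights: plain upright cylinder 23 mm in diameter, 22 mm high, about 60 g, flat top and underside. The point is its centre, half-way up; z is its axis. At the start it is the top of the three-high stack, on weight c.
- rest_a_floor (a point): The widest of five round shallow wooden rests with cloth floors, fixed to the worktop in a loose row; for the 60 mm weight. Outside 84 mm, well 74 mm across (7 mm play all round), 3.5 mm deep, rim 7.5 mm above the worktop. Point: centre of the well's floor, 4 mm above the worktop; z up. A balance (160 mm high) and a box (120 mm) stand 2 cm or more behind the row: carry things across higher.
- rest_b_floor (a point): The second widest of five round shallow wooden rests with cloth floors, fixed to the worktop in a loose row; for the 50 mm weight. Outside 74 mm, well 64 mm across (7 mm play all round), 3.5 mm deep, rim 7.5 mm above the worktop. Point: centre of the well's floor, 4 mm above the worktop; z up. A balance (160 mm high) and a box (120 mm) stand 2 cm or more behind the row: carry things across higher.
- rest_c_floor (a point): The middle-sized of five round shallow wooden rests with cloth floors, fixed to the worktop in a loose row; for the 40 mm weight. Outside 64 mm, well 54 mm across (7 mm play all round), 3.5 mm deep, rim 7.5 mm above the worktop. Point: centre of the well's floor, 4 mm above the worktop; z up. A balance (160 mm high) and a box (120 mm) stand 2 cm or more behind the row: carry things across higher.
- rest_d_floor (a point): The second narrowest of five round shallow wooden rests with cloth floors, fixed to the worktop in a loose row; for the 31 mm weight. Outside 55 mm, well 45 mm across (7 mm play all round), 3.5 mm deep, rim 7.5 mm above the worktop. Point: centre of the well's floor, 4 mm above the worktop; z up. A balance (160 mm high) and a box (120 mm) stand 2 cm or more behind the row: carry things across higher.
- rest_e_floor (a point): The narrowest of five round shallow wooden rests with cloth floors, fixed to the worktop in a loose row; for the 23 mm weight. Outside 47 mm, well 37 mm across (7 mm play all round), 3.5 mm deep, rim 7.5 mm above the worktop. Point: centre of the well's floor, 4 mm above the worktop; z up. A balance (160 mm high) and a box (120 mm) stand 2 cm or more behind the row: carry things across higher.
Things that resemble listed ones, but are neither listed nor needed, are in the scene too. Leave any orange or yellow look-alike of the part that bears weight_c_center alone.

How it is judged (in metres and radians):
At the end, for the whole second after the job is handed in: Each of the five weights stands upright (within 0.1 rad) and still on the floor of the rest of its own size: centre within 10 mm of the rest's centre sideways, and its underside within 2.5 mm of the floor of the well in height (horizontal distance between weight_a_center and rest_a_floor below 0.01 m and z of weight_a_center in the frame of rest_a_floor between 0.0115 and 0.0165 m and angle between each of weight_a_center, weight_b_center, weight_c_center, weight_d_center, weight_e_center's own z axis and vertical below 0.1 rad and linear speed of each of weight_a, weight_b, weight_c, weight_d, weight_e below 0.02 m/s and horizontal distance between weight_b_center and rest_b_floor below 0.01 m and z of weight_b_center in the frame of rest_b_floor between 0.0115 and 0.0165 m and horizontal distance between weight_c_center and rest_c_floor below 0.01 m and z of weight_c_center in the frame of rest_c_floor between 0.0095 and 0.0145 m and horizontal distance between weight_d_center and rest_d_floor below 0.01 m and z of weight_d_center in the frame of rest_d_floor between 0.0095 and 0.0145 m and horizontal distance between weight_e_center and rest_e_floor below 0.01 m and z of weight_e_center in the frame of rest_e_floor between 0.0085 and 0.0135 m); the robot touches nothing.
It fails at once if weight a was dropped or knocked down: it fell freely by more than about 15 mm (contact force between weight_a and the fingers below 0.05 N and linear speed of weight_a above 0.55 m/s).
It fails at once if weight b was dropped or knocked down: it fell freely by more than about 15 mm (contact force between weight_b and the fingers below 0.05 N and linear speed of weight_b above 0.55 m/s).
It fails at once if weight c was dropped or knocked down: it fell freely by more than about 15 mm (contact force between weight_c and the fingers below 0.05 N and linear speed of weight_c above 0.55 m/s).
It fails at once if weight d was dropped or knocked down: it fell freely by more than about 15 mm (contact force between weight_d and the fingers below 0.05 N and linear speed of weight_d above 0.55 m/s).
It fails at once if weight e was dropped or knocked down: it fell freely by more than about 15 mm (contact force between weight_e and the fingers below 0.05 N and linear speed of weight_e above 0.55 m/s).
It also fails if it takes over 131 s, if anything falls off the work surface, if the arm or the gripper's body presses on something with over 40 N, if the wrist force passes 120 N, or if a joint passes its speed limit or range.

## Working session

There is one attempt and no reset: what is moved stays moved. The work goes in short steps, Python scripts to look and compute and a tool call to move; the robot and the scene stay as the last step left them, time stands still between calls to the robot, and variables do not carry over. Pictures are saved under pics/ and viewed, about 12 in all and at most 16, crops included, and the job is handed in when it is done.

Besides the shell and the picture viewer there is one more tool, called after ">>>" as name(argument=value, ...), one argument or row to a line, values as JSON. arm_command: Moves the arm, as the interface text tells. Its arguments: {"type":"object","properties":{"steps":{"type":"array"},"grip":{"type":"number"},"squeeze":{"type":"number"}},"required":["steps"]}

```bash
ls; mkdir -p pics
python3 - <<'E'
from rig import env
import cv2
for n in("scene","top"):
    cv2.imwrite(f"pics/{n}0.png",env.get_image(n)); c=env.get_calibration(n); print(n,c)
print(env.observe())
E
```

```text
pics
scene {'fx': 518.756566086545, 'fy': 518.756566086545, 'cx': 320.14976557334535, 'cy': 233.33091451458753, 'k1': -0.14960023599661823, 'view': array([[-0.81534195, -0.57896949,  0.00343879,  0.49293269],
       [ 0.34820505, -0.48560215,  0.80183776, -0.23376446],
       [-0.46256972,  0.65496937,  0.59753191, -0.97288418],
       [ 0.        ,  0.        ,  0.        ,  1.        ]])}
top {'fx': 495.79517652179055, 'fy': 495.79517652179055, 'cx': 320.3000777214859, 'cy': 238.283125289279, 'k1': -0.021675150962531753, 'view': array([[-0.00426932, -0.99970885,  0.02374823,  0.03133642],
       [ 0.99625419, -0.00220105,  0.08644502, -0.59110729],
       [-0.08636758,  0.02402834,  0.99597353, -1.13730992],
       [ 0.        ,  0.        ,  0.        ,  1.        ]])}
{'time_s': 0.1, 'q': array([ 5.52148514e+01,  2.18388711e+01,  7.43784564e+01,  5.21236916e-04,
        8.38584802e+01, -1.23362182e+01]), 'qvel': array([-0.00124151, -0.00393482, -0.13552668, -0.0232993 , -0.02709273,
        0.03514553]), 'joint_efforts': array([ 3.56832003e-03, -4.49221444e+01, -2.31656134e+01, -1.25059837e-04,
        3.68745197e-03,  2.50263128e-05]), 'position': array([0.20989473, 0.5081292 , 0.25276869]), 'tool_rot': array([[ 3.81860211e-01,  9.24219778e-01, -7.62254472e-04],
       [ 9.24219191e-01, -3.81860860e-01, -1.08149264e-03],
       [-1.29061203e-03, -2.91511205e-04, -9.99999125e-01]]), 'ft_force': array([-0.08620983, -0.37992812,  0.06794077]), 'wrist_torque': array([-0.00575692, -0.0208664 ,  0.0292564 ]), 'grip_width': 0.0851047304011581}
```

View pics/scene0.png

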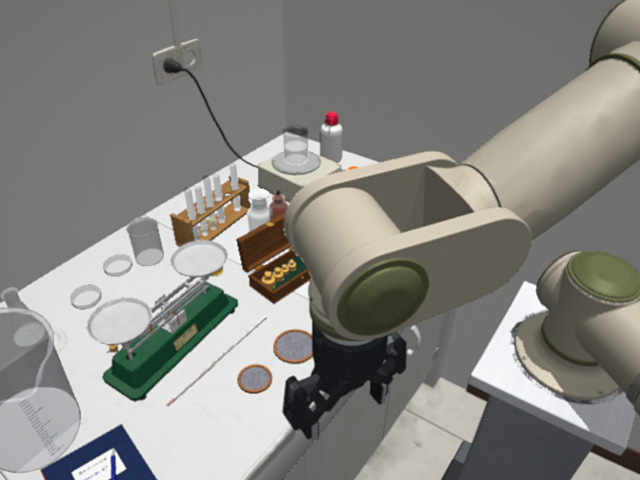

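View pics/top0.png

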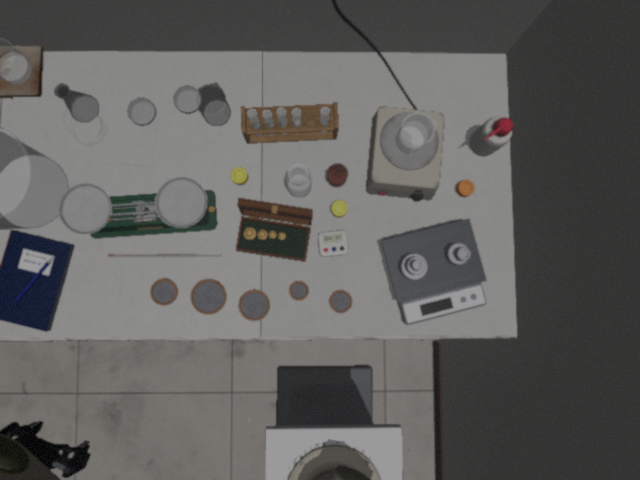

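The scene view shows the rests and the arm hides the scale. The top view shows two stacks on the scale, at about (413,265) and (459,254). The five rests are at (164,291), (208,295), (254,304), (299,290) and (341,300). Look-alikes are the yellow discs at (239,176) and (339,208), the orange one at (465,187), and the brass weights in the box at (265,235). I'll check the stacks and rests in close crops.

```bash
cat > h.py <<'E'
import numpy as np, cv2
def K(c): return np.array([[c['fx'],0,c['cx']],[0,c['fy'],c['cy']],[0,0,1.]]), np.array([c['k1'],0,0,0,0.])
F=np.diag([1,-1,-1.])
def back(c,px,z):
    k,d=K(c); u=cv2.undistortPoints(np.array(px,float).reshape(-1,1,2),k,d)[:,0]
    V=np.array(c['view']); R=F@V[:3,:3]; t=F@V[:3,3]; o=-R.T@t
    r=np.c_[u,np.ones(len(u))]@R
    return o+r*((z-o[2])/r[:,2])[:,None]
def proj(c,P):
    k,d=K(c); V=np.array(c['view']); R=F@V[:3,:3]; t=F@V[:3,3]
    return cv2.projectPoints(np.array(P,float).reshape(-1,1,3),cv2.Rodrigues(R)[0],t,k,d)[0][:,0]
E
python3 - <<'E'
import cv2,numpy as np
from h import *
from rig import env
im=cv2.imread('pics/top0.png'); c=env.get_calibration('top')
a=cv2.resize(im[270:325,140:365],None,fx=3.5,fy=3.5,interpolation=3)
b=cv2.resize(im[215:330,370:495],None,fx=3,fy=3,interpolation=3)
out=np.zeros((a.shape[0]+b.shape[0],800,3),np.uint8); out[:a.shape[0],:a.shape[1]]=a; out[a.shape[0]:,:b.shape[1]]=b
cv2.imwrite('pics/crop1.png',np.clip(out*1.5,0,255))
# rests: wood/blue disc vs white table
g=im[265:330,140:365]; hs=cv2.cvtColor(g,cv2.COLOR_BGR2HSV)
gray=cv2.cvtColor(g,cv2.COLOR_BGR2GRAY)
m=(gray<130).astype(np.uint8)
n,l,s,ce=cv2.connectedComponentsWithStats(m)
for i in range(1,n):
    if s[i,4]>100:
        ct=cv2.findContours((l==i).astype(np.uint8),0,1)[0][0]
        p=back(c,(ct[:,0]+[140,265]),0.0075); e=cv2.minEnclosingCircle(p[:,:2].astype(np.float32)*1000)
        print(s[i],np.round(ce[i]+[140,265],1),np.round(back(c,[ce[i]+[140,265]],0.0065)[0],4),e)
print(back(c,[(413,265),(459,254)],.117))
E
```

```text
[ 98   0  33  65 947] [254.5 303.1] [0.4402 0.1842 0.0065] ((454.866455078125, 169.71481323242188), 74.8343734741211)
[ 10  12  29  29 660] [163.7 291.3] [0.4687 0.3974 0.0065] ((468.7047119140625, 396.90283203125), 34.085594177246094)
[  50   13   37   37 1090] [208.1 296.1] [0.4571 0.2933 0.0065] ((457.1771240234375, 293.03350830078125), 43.83885955810547)
[148  15  22  21 370] [298.3 290.2] [0.4701 0.0814 0.0065] ((470.1169128417969, 81.23372650146484), 25.552011489868164)
[188  24  25  25 492] [340.1 301. ] [ 0.4442 -0.0172  0.0065] ((444.8423156738281, -17.665075302124023), 30.130163192749023)
[[ 0.5248735  -0.16842975  0.117     ]
 [ 0.54832965 -0.2694494   0.117     ]][ WARN:0@0.462] global loadsave.cpp:1063 imwrite_ Unsupported depth image for selected encoder is fallbacked to CV_8U.
```

View pics/crop1.png

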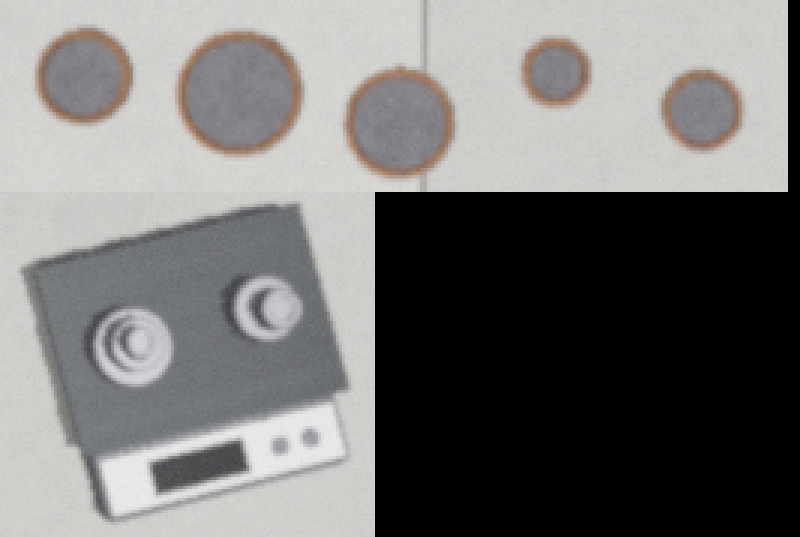

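The crop confirms the stacks: left, at (413,265), is a with c and e on it; right, at (459,254), is b with d on it. From left to right the rests are c, a, b, e, d. I'll compute rest b and the stack positions, then go there.

Run:
```python
import cv2,numpy as np
from h import *
from rig import env
c=env.get_calibration('top')
print('rest b',back(c,[(254,304.4)],.0065))
print('e',back(c,[(415.4,264.5)],.119),'d',back(c,[(462.4,254)],.097))
print(env.nose_length)
w=env.get_calibration('wrist');V=w['view'];print(w['fx'],w['k1'])
o=env.observe();R=o['tool_rot'];print('cam in tool',R.T@(-V[:3,:3].T@V[:3,3]-o['position']),'\n',R.T@V[:3,:3].T)
```

```text
rest b [[0.43722674 0.18547329 0.0065    ]]
e [[ 0.52586652 -0.17323644  0.119     ]] d [[ 0.54938341 -0.28318148  0.097     ]]
0.022
396.7739261838439 -0.029956791047942893
cam in tool [ 3.89996475e-05 -6.87577943e-02 -1.19746776e-01] 
 [[ 9.99998848e-01  1.51055810e-03  1.46691861e-04]
 [ 1.49212861e-03 -9.60913846e-01 -2.76843554e-01]
 [-2.77230033e-04  2.76843454e-01 -9.60914994e-01]]
```

>>> arm_command(
  steps=[
    {"delta_pos": [20, -30, 0], "dr": [0, 0, 4]},
    {"delta_pos": [24, -44, 0], "dr": [0, 0, 4]},
    {"delta_pos": [24, -44, 0], "dr": [0, 0, 4]},
    {"delta_pos": [24, -44, 0], "dr": [0, 0, 4]},
    {"delta_pos": [24, -44, 0], "dr": [0, 0, 4]},
    {"delta_pos": [20, -45, 0], "dr": [0, 0, 2.4]},
    {"delta_pos": [20, -45, 0], "dr": [0, 0, 0]},
    {"delta_pos": [20, -45, 0], "dr": [0, 0, 0]},
    {"delta_pos": [20, -45, 0], "dr": [0, 0, 0]},
    {"delta_pos": [20, -45, 0], "dr": [0, 0, 0]},
    {"delta_pos": [15, -45, 0], "dr": [0, 0, 0]},
    {"delta_pos": [15, -45, 0], "dr": [0, 0, 0]},
    {"delta_pos": [10, -45, 0], "dr": [0, 0, 0]},
    {"delta_pos": [10, -45, 0], "dr": [0, 0, 0]},
    {"delta_pos": [10, -45, 0], "dr": [0, 0, 0]},
    {"delta_pos": [5, -40, 0], "dr": [0, 0, 0]},
    {"delta_pos": [0, 0, 0], "dr": [0, 0, 0]},
    {"delta_pos": [0, 0, 0], "dr": [0, 0, 0]},
  ],
  grip=0.55,
)

```text
time_s: 1.9
position: [0.4905, -0.1877, 0.2527]
tool_rot: [[0.002, 1.0, -0.001], [1.0, -0.002, 0.001], [0.001, -0.001, -1.0]]
ft_force: [-0.9, -0.1, 0.7]
grip_width: 0.0468
```

Run:
```python
import cv2
from rig import env
import pickle
c=env.get_calibration('wrist'); im=env.get_image('wrist'); cv2.imwrite('pics/w1.png',im); pickle.dump(c,open('w1.pkl','wb'))
```

```text
(no output)
```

View pics/w1.png

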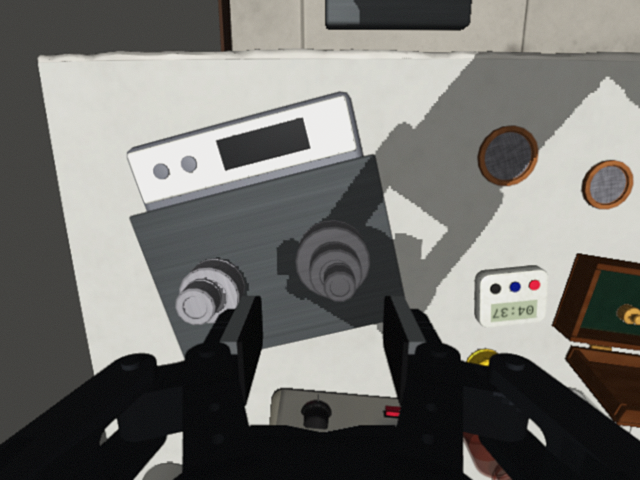

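The wrist view shows e's top at (340,280), c's at (335,268), a's at (333,250), d's at (197,306) and b's at about (212,290). I can also see rests d (508,155) and e (608,184).

Run:
```python
import cv2,pickle,numpy as np
from h import *
c=pickle.load(open('w1.pkl','rb')); im=cv2.imread('pics/w1.png')
G={'e':((340,280),.119,.0115),'c':((335,266),.097,.02),'a':((333,251),.073,.03),'d':((197,306),.097,.0155),'b':((212,291),.073,.025)}
th=np.linspace(0,6.283,60)
for k,(p,z,r) in G.items():
    P=back(c,[p],z)[0]; print(k,P.round(4))
    q=proj(c,P+np.c_[r*np.cos(th),r*np.sin(th),0*th])
    cv2.polylines(im,[np.round(q*16).astype(int)],True,(0,255,0),1,4,4) if 0 else cv2.polylines(im,[np.round(q).astype(int)],True,(0,255,0),1)
print('rest d,e',back(c,[(508,155),(608,184)],.0065).round(4))
cv2.imwrite('pics/w1o.png',cv2.resize(np.clip(im[200:340,150:400].astype(int)*17//10,0,255).astype(np.uint8),None,fx=3.2,fy=3.2,interpolation=0))
```

```text
e [ 0.5205 -0.1762  0.119 ]
c [ 0.518  -0.1789  0.097 ]
a [ 0.5139 -0.1798  0.073 ]
d [ 0.5498 -0.2835  0.097 ]
b [ 0.5476 -0.2783  0.073 ]
rest d,e [[ 0.4437 -0.019   0.0065]
 [ 0.4699  0.0794  0.0065]]
```

View pics/w1o.png

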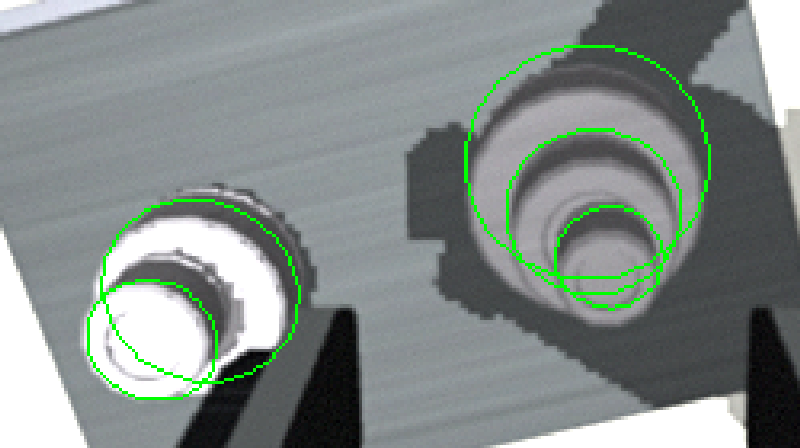

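Revising the tops from the overlay, e is at about (0.526,-0.1745), which agrees with the top camera. Descending on e.

>>> arm_command(
  steps=[
    {"delta_pos": [18, 7, -20], "dr": [0, 0, 0]},
    {"delta_pos": [17.5, 6.2, -28], "dr": [0, 0, 0]},
    {"delta_pos": [0, 0, -30], "dr": [0, 0, 0]},
    {"delta_pos": [0, 0, -26], "dr": [0, 0, 0]},
    {"delta_pos": [0, 0, -15], "dr": [0, 0, 0]},
    {"delta_pos": [0, 0, -5], "dr": [0, 0, 0]},
    {"delta_pos": [0, 0, 0], "dr": [0, 0, 0]},
    {"delta_pos": [0, 0, 0], "dr": [0, 0, 0]},
  ],
)

```text
time_s: 2.75
position: [0.5267, -0.1738, 0.1304]
tool_rot: [[0.0, 1.0, 0.002], [1.0, -0.0, -0.001], [-0.001, 0.002, -1.0]]
ft_force: [1.0, 0.0, -0.2]
grip_width: 0.047
```

>>> arm_command(
  steps=[
    {"delta_pos": [0, 0, 0], "dr": [0, 0, 0]},
    {"delta_pos": [0, 0, 0], "dr": [0, 0, 0]},
    {"delta_pos": [0, 0, 0], "dr": [0, 0, 0]},
    {"delta_pos": [0, 0, 0], "dr": [0, 0, 0]},
    {"delta_pos": [0, 0, 0], "dr": [0, 0, 0]},
    {"delta_pos": [0, 0, 0], "dr": [0, 0, 0]},
  ],
  grip=0.1,
  squeeze=30,
)

```text
time_s: 3.35
position: [0.5266, -0.1741, 0.1303]
tool_rot: [[0.001, 1.0, 0.001], [1.0, -0.001, -0.001], [-0.001, 0.001, -1.0]]
ft_force: [-0.6, 1.7, 5.9]
grip_width: 0.0216
```

Run:
```python
import cv2
from rig import env
cv2.imwrite('pics/w2.png',env.get_image('wrist')[200:480,120:520])
```

```text
(no output)
```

View pics/w2.png

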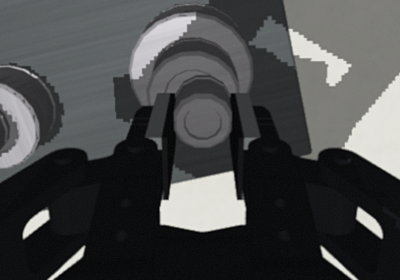

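e is between the pads at (203,121) in the crop. I'll lift it and carry it to rest e (0.470, 0.0805).

>>> arm_command(
  steps=[
    {"delta_pos": [0, 0, 5], "dr": [0, 0, 0]},
    {"delta_pos": [0, 0, 20], "dr": [0, 0, 0]},
    {"delta_pos": [0, 0, 30], "dr": [0, 0, 0]},
    {"delta_pos": [-5, 25, 15], "dr": [0, 0, 0]},
    {"delta_pos": [-10, 40, 0], "dr": [0, 0, 0]},
    {"delta_pos": [-10, 45, 0], "dr": [0, 0, 0]},
    {"delta_pos": [-10, 45, 0], "dr": [0, 0, 0]},
    {"delta_pos": [-10, 45, 0], "dr": [0, 0, 0]},
    {"delta_pos": [-8, 35, 0], "dr": [0, 0, 0]},
    {"delta_pos": [-3.6, 19.6, -10], "dr": [0, 0, 0]},
    {"delta_pos": [0, 0, -20], "dr": [0, 0, 0]},
    {"delta_pos": [0, 0, 0], "dr": [0, 0, 0]},
    {"delta_pos": [0, 0, 0], "dr": [0, 0, 0]},
  ],
)

```text
time_s: 4.7
position: [0.4698, 0.0803, 0.1697]
tool_rot: [[0.001, 1.0, -0.0], [1.0, -0.001, -0.0], [-0.0, -0.0, -1.0]]
ft_force: [0.2, -0.6, 0.0]
grip_width: 0.0211
```

Run:
```python
import cv2,pickle
from rig import env
c=env.get_calibration('wrist');pickle.dump(c,open('w3.pkl','wb'))
cv2.imwrite('pics/w3.png',env.get_image('wrist'))
```

```text
(no output)
```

View pics/w3.png

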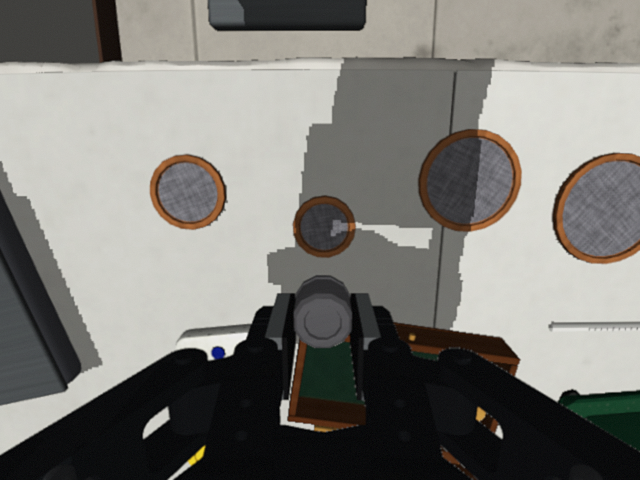

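e is held with its top at (322,321). Rest e is at (324,226), rest d at (188,191) and rest b at (470,180).

Run:
```python
import pickle
from h import *
c=pickle.load(open('w3.pkl','rb'))
print('e held',back(c,[(322,321)],.1585).round(4)); print('rest e,d,b',back(c,[(324,226),(188,191),(470,180)],.0065).round(4))
```

```text
e held [[0.4681 0.0796 0.1585]]
rest e,d,b [[ 0.4691  0.0809  0.0065]
 [ 0.443  -0.0166  0.0065]
 [ 0.4356  0.1851  0.0065]]
```

>>> arm_command(
  steps=[
    {"delta_pos": [1, 0.5, -30], "dr": [0, 0, 0]},
    {"delta_pos": [0, 0, -40], "dr": [0, 0, 0]},
    {"delta_pos": [0, 0, -30], "dr": [0, 0, 0]},
    {"delta_pos": [0, 0, -15], "dr": [0, 0, 0]},
    {"delta_pos": [0, 0, -8], "dr": [0, 0, 0]},
    {"delta_pos": [0, 0, -4], "dr": [0, 0, 0]},
    {"delta_pos": [0, 0, -3], "dr": [0, 0, 0]},
    {"delta_pos": [0, 0, -1], "dr": [0, 0, 0]},
    {"delta_pos": [0, 0, 0], "dr": [0, 0, 0]},
  ],
)

```text
time_s: 5.65
position: [0.471, 0.081, 0.0388]
tool_rot: [[0.001, 1.0, 0.001], [1.0, -0.001, -0.0], [-0.0, 0.001, -1.0]]
ft_force: [0.0, -0.3, -0.8]
grip_width: 0.0211
```

>>> arm_command(
  steps=[
    {"delta_pos": [0, 0, -0.5], "dr": [0, 0, 0]},
    {"delta_pos": [0, 0, -0.5], "dr": [0, 0, 0]},
    {"delta_pos": [0, 0, -0.5], "dr": [0, 0, 0]},
    {"delta_pos": [0, 0, -0.5], "dr": [0, 0, 0]},
    {"delta_pos": [0, 0, 0], "dr": [0, 0, 0]},
  ],
)

```text
time_s: 6.15
position: [0.4708, 0.0811, 0.0372]
tool_rot: [[0.001, 1.0, 0.001], [1.0, -0.001, -0.0], [-0.0, 0.001, -1.0]]
ft_force: [-2.0, -0.0, 11.2]
grip_width: 0.0215
```

>>> arm_command(
  steps=[
    {"delta_pos": [0, 0, 0.5], "dr": [0, 0, 0]},
    {"delta_pos": [0, 0, 0.5], "dr": [0, 0, 0]},
    {"delta_pos": [0, 0, 0], "dr": [0, 0, 0]},
    {"delta_pos": [0, 0, 0], "dr": [0, 0, 0]},
    {"delta_pos": [0, 0, 5], "dr": [0, 0, 0]},
    {"delta_pos": [0, 0, 20], "dr": [0, 0, 0]},
    {"delta_pos": [0, 0, 40], "dr": [0, 0, 0]},
    {"delta_pos": [0, 0, 45], "dr": [0, 0, 0]},
    {"delta_pos": [5, -25, 35], "dr": [0, 0, 0]},
    {"delta_pos": [10, -45, 10], "dr": [0, 0, 0]},
    {"delta_pos": [10, -45, 0], "dr": [0, 0, 0]},
    {"delta_pos": [10, -45, 0], "dr": [0, 0, 0]},
    {"delta_pos": [10, -45, 0], "dr": [0, 0, 0]},
    {"delta_pos": [10, -45, 0], "dr": [0, 0, 0]},
    {"delta_pos": [9, -45, 0], "dr": [0, 0, 0]},
    {"delta_pos": [9, -45, 0], "dr": [0, 0, 0]},
    {"delta_pos": [6, -25, 0], "dr": [0, 0, 0]},
    {"delta_pos": [0, 0, 0], "dr": [0, 0, 0]},
    {"delta_pos": [0, 0, 0], "dr": [0, 0, 0]},
  ],
  grip=0.5,
)

```text
time_s: 8.05
position: [0.5494, -0.2839, 0.1921]
tool_rot: [[0.002, 1.0, -0.001], [1.0, -0.002, 0.001], [0.001, -0.001, -1.0]]
ft_force: [0.7, 0.3, -0.0]
grip_width: 0.0429
```

Run:
```python
import cv2,pickle
from rig import env
c=env.get_calibration('wrist');pickle.dump(c,open('w4.pkl','wb'))
cv2.imwrite('pics/w4.png',env.get_image('wrist'))
```

```text
(no output)
```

View pics/w4.png

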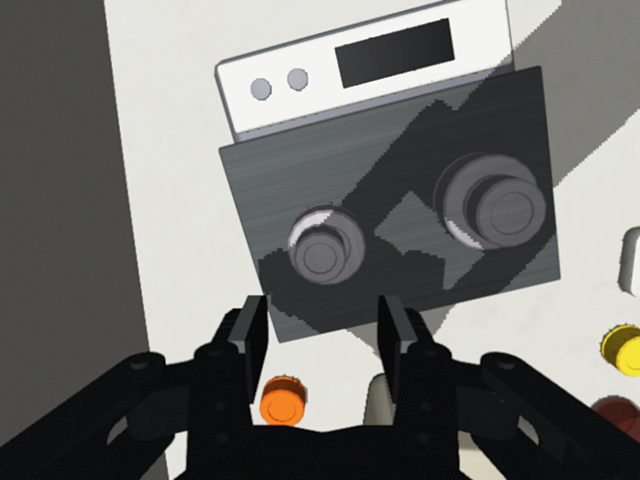

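d's top is at (320,257), b's at (327,243), c's at (511,211) and a's at about (494,201).

Run:
```python
import pickle
from h import *
c=pickle.load(open('w4.pkl','rb'))
for n,p,z in (('d',(320,257),.097),('b',(327,244),.073),('c',(511,211),.097),('a',(494,202),.073)): print(n,back(c,[p],z).round(4))
```

```text
d [[ 0.5503 -0.2857  0.097 ]]
b [[ 0.5496 -0.2814  0.073 ]]
c [[ 0.5239 -0.1796  0.097 ]]
a [[ 0.5232 -0.1792  0.073 ]]
```

>>> arm_command(
  steps=[
    {"delta_pos": [1, -1.5, -30], "dr": [0, 0, 0]},
    {"delta_pos": [0, 0, -30], "dr": [0, 0, 0]},
    {"delta_pos": [0, 0, -18], "dr": [0, 0, 0]},
    {"delta_pos": [0, 0, -7], "dr": [0, 0, 0]},
    {"delta_pos": [0, 0, -2], "dr": [0, 0, 0]},
    {"delta_pos": [0, 0, 0], "dr": [0, 0, 0]},
  ],
)

```text
time_s: 8.7
position: [0.551, -0.2852, 0.1063]
tool_rot: [[0.0, 1.0, 0.001], [1.0, -0.0, -0.001], [-0.001, 0.001, -1.0]]
ft_force: [0.3, 0.5, 0.2]
grip_width: 0.0429
```

>>> arm_command(
  steps=[
    {"delta_pos": [0, 0, 0], "dr": [0, 0, 0]},
    {"delta_pos": [0, 0, 0], "dr": [0, 0, 0]},
    {"delta_pos": [0, 0, 0], "dr": [0, 0, 0]},
    {"delta_pos": [0, 0, 0], "dr": [0, 0, 0]},
    {"delta_pos": [0, 0, 0], "dr": [0, 0, 0]},
  ],
  grip=0.2,
  squeeze=30,
)

```text
time_s: 9.2
position: [0.5511, -0.2855, 0.1067]
tool_rot: [[0.001, 1.0, 0.002], [1.0, -0.001, -0.001], [-0.001, 0.002, -1.0]]
ft_force: [-0.6, 1.9, 6.6]
grip_width: 0.0294
```

>>> arm_command(
  steps=[
    {"delta_pos": [0, 0, 5], "dr": [0, 0, 0]},
    {"delta_pos": [0, 0, 25], "dr": [0, 0, 0]},
    {"delta_pos": [0, 0, 40], "dr": [0, 0, 0]},
    {"delta_pos": [-5, 15, 25], "dr": [0, 0, 0]},
    {"delta_pos": [-17, 40, 0], "dr": [0, 0, 0]},
    {"delta_pos": [-17, 45, 0], "dr": [0, 0, 0]},
    {"delta_pos": [-17, 45, 0], "dr": [0, 0, 0]},
    {"delta_pos": [-17, 45, 0], "dr": [0, 0, 0]},
    {"delta_pos": [-17, 40, 0], "dr": [0, 0, 0]},
    {"delta_pos": [-12, 28, 0], "dr": [0, 0, 0]},
    {"delta_pos": [-4.5, 10, -15], "dr": [0, 0, 0]},
    {"delta_pos": [0, 0, -40], "dr": [0, 0, 0]},
    {"delta_pos": [0, 0, -45], "dr": [0, 0, 0]},
    {"delta_pos": [0, 0, -35], "dr": [0, 0, 0]},
    {"delta_pos": [0, 0, -15], "dr": [0, 0, 0]},
    {"delta_pos": [0, 0, -5], "dr": [0, 0, 0]},
    {"delta_pos": [0, 0, -3], "dr": [0, 0, 0]},
    {"delta_pos": [0, 0, -2], "dr": [0, 0, 0]},
    {"delta_pos": [0, 0, 0], "dr": [0, 0, 0]},
  ],
)

```text
time_s: 11.1
position: [0.4446, -0.0176, 0.041]
tool_rot: [[0.001, 1.0, 0.001], [1.0, -0.001, -0.0], [-0.0, 0.001, -1.0]]
ft_force: [-0.1, -0.1, -1.5]
grip_width: 0.0296
```

>>> arm_command(
  steps=[
    {"delta_pos": [0, 0, -2], "dr": [0, 0, 0]},
    {"delta_pos": [0, 0, -1], "dr": [0, 0, 0]},
    {"delta_pos": [0, 0, -0.5], "dr": [0, 0, 0]},
    {"delta_pos": [0, 0, -0.5], "dr": [0, 0, 0]},
    {"delta_pos": [0, 0, 0], "dr": [0, 0, 0]},
  ],
)

```text
time_s: 11.6
position: [0.4444, -0.0175, 0.0376]
tool_rot: [[0.001, 1.0, 0.002], [1.0, -0.001, -0.001], [-0.001, 0.002, -1.0]]
ft_force: [-3.3, 0.2, 17.6]
grip_width: 0.0298
```

>>> arm_command(
  steps=[
    {"delta_pos": [0, 0, 0.5], "dr": [0, 0, 0]},
    {"delta_pos": [0, 0, 0.5], "dr": [0, 0, 0]},
    {"delta_pos": [0, 0, 0], "dr": [0, 0, 0]},
    {"delta_pos": [0, 0, 0], "dr": [0, 0, 0]},
    {"delta_pos": [0, 0, 5], "dr": [0, 0, 0]},
    {"delta_pos": [0, 0, 25], "dr": [0, 0, 0]},
    {"delta_pos": [0, 0, 45], "dr": [0, 0, 0]},
    {"delta_pos": [0, 0, 45], "dr": [0, 0, 0]},
    {"delta_pos": [8, -15, 25], "dr": [0, 0, 0]},
    {"delta_pos": [18, -38, 0], "dr": [0, 0, 0]},
    {"delta_pos": [20, -42, 0], "dr": [0, 0, 0]},
    {"delta_pos": [18, -38, 0], "dr": [0, 0, 0]},
    {"delta_pos": [15.5, -28.5, 0], "dr": [0, 0, 0]},
    {"delta_pos": [0, 0, -20], "dr": [0, 0, 0]},
    {"delta_pos": [0, 0, -30], "dr": [0, 0, 0]},
    {"delta_pos": [0, 0, -20], "dr": [0, 0, 0]},
    {"delta_pos": [0, 0, -8], "dr": [0, 0, 0]},
    {"delta_pos": [0, 0, 0], "dr": [0, 0, 0]},
    {"delta_pos": [0, 0, 0], "dr": [0, 0, 0]},
  ],
  grip=0.7,
)

```text
time_s: 13.5
position: [0.5241, -0.1791, 0.1053]
tool_rot: [[0.001, 1.0, 0.001], [1.0, -0.001, -0.001], [-0.001, 0.001, -1.0]]
ft_force: [-0.5, 0.3, 0.8]
grip_width: 0.0598
```

>>> arm_command(
  steps=[
    {"delta_pos": [0, 0, 0], "dr": [0, 0, 0]},
    {"delta_pos": [0, 0, 0], "dr": [0, 0, 0]},
    {"delta_pos": [0, 0, 0], "dr": [0, 0, 0]},
    {"delta_pos": [0, 0, 0], "dr": [0, 0, 0]},
    {"delta_pos": [0, 0, 0], "dr": [0, 0, 0]},
  ],
  grip=0.3,
  squeeze=35,
)

```text
time_s: 14.0
position: [0.5242, -0.1792, 0.1057]
tool_rot: [[0.001, 1.0, 0.002], [1.0, -0.001, -0.001], [-0.001, 0.002, -1.0]]
ft_force: [-1.1, 0.3, 7.2]
grip_width: 0.0383
```

>>> arm_command(
  steps=[
    {"delta_pos": [0, 0, 5], "dr": [0, 0, 0]},
    {"delta_pos": [0, 0, 25], "dr": [0, 0, 0]},
    {"delta_pos": [0, 0, 40], "dr": [0, 0, 0]},
    {"delta_pos": [0, 0, 25], "dr": [0, 0, 0]},
    {"delta_pos": [0, 0, 0], "dr": [0, 0, 0]},
    {"delta_pos": [0, 0, 0], "dr": [0, 0, 0]},
  ],
)

```text
time_s: 14.6
position: [0.5234, -0.1788, 0.199]
tool_rot: [[0.001, 1.0, -0.0], [1.0, -0.001, 0.0], [0.0, -0.0, -1.0]]
ft_force: [1.2, 0.5, -1.9]
grip_width: 0.0382
```

Run:
```python
import cv2,pickle
from rig import env
c=env.get_calibration('wrist');pickle.dump(c,open('w5.pkl','wb'))
cv2.imwrite('pics/w5.png',env.get_image('wrist'))
```

```text
(no output)
```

View pics/w5.png

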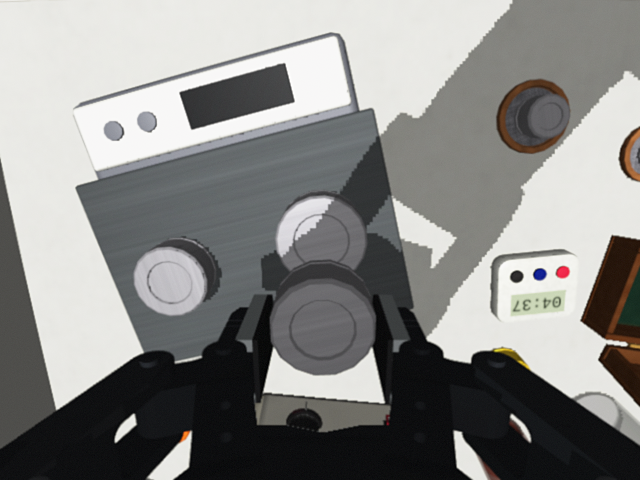

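c is held with its top at (323,328). a's top is at (321,236), b's at (170,281), and d stands in its rest with its top at (546,115) and the rest rim at (533,116).

Run:
```python
import pickle
from h import *
c=pickle.load(open('w5.pkl','rb'))
for n,p,z in (('c',(323,328),.199-.0327+.024),('a',(321,236),.073),('b',(170,281),.073),('d',(546,115),.028),('rest d',(533,116),.0065)): print(n,back(c,[p],z).round(4))
```

```text
c [[ 0.5231 -0.1791  0.1903]]
a [[ 0.5202 -0.1802  0.073 ]]
b [[ 0.551  -0.2808  0.073 ]]
d [[ 0.4442 -0.0212  0.028 ]]
rest d [[ 0.4442 -0.0195  0.0065]]
```

>>> arm_command(
  steps=[
    {"delta_pos": [-10, 15, 15], "dr": [0, 0, 0]},
    {"delta_pos": [-15, 35, 15], "dr": [0, 0, 0]},
    {"delta_pos": [-15, 45, 0], "dr": [0, 0, 0]},
    {"delta_pos": [-10, 45, 0], "dr": [0, 0, 0]},
    {"delta_pos": [-5, 45, 0], "dr": [0, 0, 0]},
    {"delta_pos": [0, 45, 0], "dr": [0, 0, 0]},
    {"delta_pos": [0, 45, 0], "dr": [0, 0, 0]},
    {"delta_pos": [0, 45, 0], "dr": [0, 0, 0]},
    {"delta_pos": [0, 45, 0], "dr": [0, 0, 0]},
    {"delta_pos": [0, 45, 0], "dr": [0, 0, 0]},
    {"delta_pos": [0, 45, 0], "dr": [0, 0, 0]},
    {"delta_pos": [0, 45, 0], "dr": [0, 0, 0]},
    {"delta_pos": [0, 40, 0], "dr": [0, 0, 0]},
    {"delta_pos": [0, 25, 0], "dr": [0, 0, 0]},
    {"delta_pos": [0, 11, 0], "dr": [0, 0, 0]},
    {"delta_pos": [0, 0, 0], "dr": [0, 0, 0]},
    {"delta_pos": [0, 0, 0], "dr": [0, 0, 0]},
  ],
)

```text
time_s: 16.35
position: [0.4687, 0.396, 0.2286]
tool_rot: [[0.001, 1.0, -0.001], [1.0, -0.001, -0.001], [-0.001, -0.001, -1.0]]
ft_force: [-0.4, 0.0, -2.3]
grip_width: 0.0381
```

Run:
```python
import cv2,pickle
from rig import env
c=env.get_calibration('wrist');pickle.dump(c,open('w6.pkl','wb'))
cv2.imwrite('pics/w6.png',env.get_image('wrist'))
```

```text
(no output)
```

View pics/w6.png

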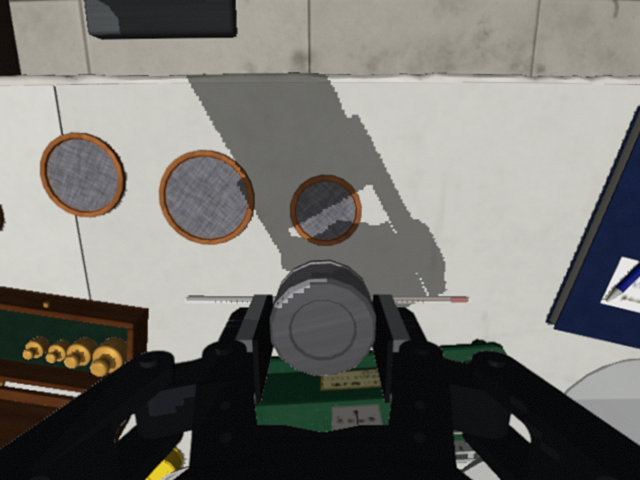

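The rests c, a and b are at (326,210), (207,197) and (83,174). c is held at (323,328).

Run:
```python
import pickle
from h import *
c=pickle.load(open('w6.pkl','rb'))
for n,p,z in (('c',(323,328),.2286-.0327+.024),('rc',(326,210.5),.0065),('ra',(207,197),.0065),('rb',(83,174.5),.0065)): print(n,back(c,[p],z).round(4))
```

```text
c [[0.4684 0.3956 0.2199]]
rc [[0.4679 0.3984 0.0065]]
ra [[0.4556 0.2949 0.0065]]
rb [[0.4354 0.1884 0.0065]]
```

>>> arm_command(
  steps=[
    {"delta_pos": [0, 1, -20], "dr": [0, 0, 0]},
    {"delta_pos": [0, 0, -40], "dr": [0, 0, 0]},
    {"delta_pos": [0, 0, -45], "dr": [0, 0, 0]},
    {"delta_pos": [0, 0, -40], "dr": [0, 0, 0]},
    {"delta_pos": [0, 0, -20], "dr": [0, 0, 0]},
    {"delta_pos": [0, 0, 0], "dr": [0, 0, 0]},
  ],
)

```text
time_s: 17.0
position: [0.4678, 0.3961, 0.0617]
tool_rot: [[0.002, 1.0, -0.005], [1.0, -0.002, -0.003], [-0.003, -0.005, -1.0]]
ft_force: [-0.7, 0.2, -1.2]
grip_width: 0.0386
```

>>> arm_command(
  steps=[
    {"delta_pos": [0, 1.5, -10], "dr": [0, 0, 0]},
    {"delta_pos": [0, 0, -8], "dr": [0, 0, 0]},
    {"delta_pos": [0, 0, -4], "dr": [0, 0, 0]},
    {"delta_pos": [0, 0, -2], "dr": [0, 0, 0]},
    {"delta_pos": [0, 0, -1], "dr": [0, 0, 0]},
    {"delta_pos": [0, 0, -0.5], "dr": [0, 0, 0]},
    {"delta_pos": [0, 0, 0], "dr": [0, 0, 0]},
    {"delta_pos": [0, 0, 0], "dr": [0, 0, 0]},
  ],
)

```text
time_s: 17.8
position: [0.4687, 0.3996, 0.039]
tool_rot: [[0.001, 1.0, 0.0], [1.0, -0.001, 0.0], [0.0, 0.0, -1.0]]
ft_force: [-0.1, 0.1, -2.0]
grip_width: 0.0385
```

>>> arm_command(
  steps=[
    {"delta_pos": [0, -1.5, -1], "dr": [0, 0, 0]},
    {"delta_pos": [0, 0, -0.5], "dr": [0, 0, 0]},
    {"delta_pos": [0, 0, -0.5], "dr": [0, 0, 0]},
    {"delta_pos": [0, 0, -0.5], "dr": [0, 0, 0]},
    {"delta_pos": [0, 0, 0], "dr": [0, 0, 0]},
  ],
)

```text
time_s: 18.3
position: [0.4687, 0.398, 0.0367]
tool_rot: [[0.001, 1.0, 0.0], [1.0, -0.001, -0.0], [-0.0, 0.0, -1.0]]
ft_force: [-0.9, -1.4, 3.5]
grip_width: 0.0383
```

>>> arm_command(
  steps=[
    {"delta_pos": [0, 0, 0], "dr": [0, 0, 0]},
    {"delta_pos": [0, 0, 0], "dr": [0, 0, 0]},
    {"delta_pos": [0, 0, 0], "dr": [0, 0, 0]},
    {"delta_pos": [0, 0, 8], "dr": [0, 0, 0]},
    {"delta_pos": [0, 0, 30], "dr": [0, 0, 0]},
    {"delta_pos": [0, 0, 45], "dr": [0, 0, 0]},
    {"delta_pos": [0, 0, 45], "dr": [0, 0, 0]},
    {"delta_pos": [0, -15, 40], "dr": [0, 0, 0]},
    {"delta_pos": [0, -39, 20], "dr": [0, 0, 0]},
    {"delta_pos": [0, -45, 0], "dr": [0, 0, 0]},
    {"delta_pos": [0, -45, 0], "dr": [0, 0, 0]},
    {"delta_pos": [0, -45, 0], "dr": [0, 0, 0]},
    {"delta_pos": [0, -45, 0], "dr": [0, 0, 0]},
    {"delta_pos": [0, -45, 0], "dr": [0, 0, 0]},
    {"delta_pos": [0, -45, 0], "dr": [0, 0, 0]},
    {"delta_pos": [0, -45, 0], "dr": [0, 0, 0]},
    {"delta_pos": [0, -45, 0], "dr": [0, 0, 0]},
    {"delta_pos": [5, -45, 0], "dr": [0, 0, 0]},
    {"delta_pos": [10, -45, 0], "dr": [0, 0, 0]},
    {"delta_pos": [15, -45, 0], "dr": [0, 0, 0]},
  ],
  grip=0.75,
)

```text
time_s: 20.3
position: [0.4984, -0.1529, 0.2252]
tool_rot: [[0.001, 1.0, 0.001], [1.0, -0.001, -0.0], [-0.0, 0.001, -1.0]]
ft_force: [0.8, 0.2, 0.6]
grip_width: 0.064
```

>>> arm_command(
  steps=[
    {"delta_pos": [20, -45, 0], "dr": [0, 0, 0]},
    {"delta_pos": [20, -40, 0], "dr": [0, 0, 0]},
    {"delta_pos": [11.5, -20, 0], "dr": [0, 0, 0]},
    {"delta_pos": [0, 0, 0], "dr": [0, 0, 0]},
    {"delta_pos": [0, 0, 0], "dr": [0, 0, 0]},
  ],
  grip=0.85,
)

```text
time_s: 20.8
position: [0.5499, -0.2557, 0.2244]
tool_rot: [[0.001, 1.0, -0.0], [1.0, -0.001, 0.0], [0.0, -0.0, -1.0]]
ft_force: [0.6, 0.4, -0.5]
grip_width: 0.0725
```

>>> arm_command(
  steps=[
    {"delta_pos": [0.5, -15, -20], "dr": [0, 0, 0]},
    {"delta_pos": [0, -10.3, -40], "dr": [0, 0, 0]},
    {"delta_pos": [0, 0, -45], "dr": [0, 0, 0]},
    {"delta_pos": [0, 0, -25], "dr": [0, 0, 0]},
    {"delta_pos": [0, 0, -12], "dr": [0, 0, 0]},
    {"delta_pos": [0, 0, -4], "dr": [0, 0, 0]},
    {"delta_pos": [0, 0, 0], "dr": [0, 0, 0]},
    {"delta_pos": [0, 0, 0], "dr": [0, 0, 0]},
  ],
)

```text
time_s: 21.6
position: [0.5513, -0.2814, 0.0801]
tool_rot: [[0.0, 1.0, 0.002], [1.0, -0.0, -0.002], [-0.002, 0.002, -1.0]]
ft_force: [0.0, -0.2, 0.5]
grip_width: 0.0723
```

>>> arm_command(
  steps=[
    {"delta_pos": [0, 0, 0], "dr": [0, 0, 0]},
    {"delta_pos": [0, 0, 0], "dr": [0, 0, 0]},
    {"delta_pos": [0, 0, 0], "dr": [0, 0, 0]},
    {"delta_pos": [0, 0, 0], "dr": [0, 0, 0]},
    {"delta_pos": [0, 0, 0], "dr": [0, 0, 0]},
    {"delta_pos": [0, 0, 0], "dr": [0, 0, 0]},
  ],
  grip=0.4,
  squeeze=45,
)

```text
time_s: 22.2
position: [0.551, -0.2815, 0.0797]
tool_rot: [[0.001, 1.0, 0.002], [1.0, -0.001, -0.001], [-0.001, 0.002, -1.0]]
ft_force: [-1.7, 1.9, 6.3]
grip_width: 0.0482
```

>>> arm_command(
  steps=[
    {"delta_pos": [0, 0, 5], "dr": [0, 0, 0]},
    {"delta_pos": [0, 0, 20], "dr": [0, 0, 0]},
    {"delta_pos": [0, 0, 40], "dr": [0, 0, 0]},
    {"delta_pos": [-5, 10, 40], "dr": [0, 0, 0]},
    {"delta_pos": [-15, 30, 20], "dr": [0, 0, 0]},
    {"delta_pos": [-20, 40, 10], "dr": [0, 0, 0]},
    {"delta_pos": [-20, 45, 0], "dr": [0, 0, 0]},
    {"delta_pos": [-20, 45, 0], "dr": [0, 0, 0]},
    {"delta_pos": [-20, 45, 0], "dr": [0, 0, 0]},
    {"delta_pos": [-15, 45, 0], "dr": [0, 0, 0]},
    {"delta_pos": [0, 45, 0], "dr": [0, 0, 0]},
    {"delta_pos": [0, 45, 0], "dr": [0, 0, 0]},
    {"delta_pos": [0, 45, 0], "dr": [0, 0, 0]},
    {"delta_pos": [0, 37, 0], "dr": [0, 0, 0]},
    {"delta_pos": [0, 25, 0], "dr": [0, 0, 0]},
    {"delta_pos": [0, 10.5, 0], "dr": [0, 0, 0]},
    {"delta_pos": [0, 0, 0], "dr": [0, 0, 0]},
    {"delta_pos": [0, 0, 0], "dr": [0, 0, 0]},
  ],
)

```text
time_s: 24.0
position: [0.4357, 0.1855, 0.2133]
tool_rot: [[0.001, 1.0, -0.0], [1.0, -0.001, -0.0], [-0.0, -0.0, -1.0]]
ft_force: [0.2, -0.6, -3.1]
grip_width: 0.0481
```

Run:
```python
import cv2,pickle
from rig import env
c=env.get_calibration('wrist');pickle.dump(c,open('w7.pkl','wb'))
cv2.imwrite('pics/w7.png',env.get_image('wrist'))
```

View pics/w7.png

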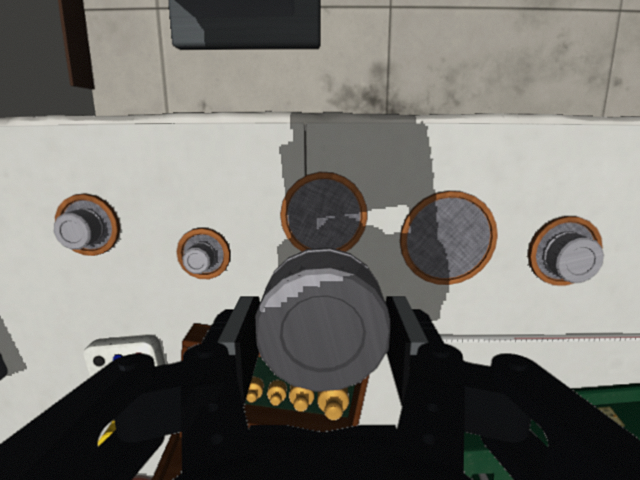

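b is held with its top at (323,332). The rest rims are b (325,213) and a (449,237). The placed tops are d (73,231), e (200,261) and c (579,259).

Run:
```python
import pickle
from h import *
c=pickle.load(open('w7.pkl','rb'))
for n,p,z in (('b held',(323,332),.2133-.0347+.028),('rb',(325,213),.0065),('ra',(449,237.5),.0065),('c',(579,259),.028),('rc',(566,250),.0065),('e',(200,261),.026),('re',(203,253),.0065),('d',(73,231),.028),('rd',(86.5,224.5),.0065)): print(n,back(c,[p],z).round(4))
```

```text
b held [[0.4359 0.1851 0.2066]]
rb [[0.4342 0.187  0.0065]]
ra [[0.4557 0.2931 0.0065]]
c [[0.4683 0.3951 0.028 ]]
rc [[0.4672 0.3968 0.0065]]
e [[0.4698 0.0846 0.026 ]]
re [[0.469  0.0815 0.0065]]
d [[ 0.4436 -0.0154  0.028 ]]
rd [[ 0.4434 -0.0167  0.0065]]
```

>>> arm_command(
  steps=[
    {"delta_pos": [0, 0.5, -25], "dr": [0, 0, 0]},
    {"delta_pos": [0, 0, -40], "dr": [0, 0, 0]},
    {"delta_pos": [0, 0, -45], "dr": [0, 0, 0]},
    {"delta_pos": [0, 0, -35], "dr": [0, 0, 0]},
    {"delta_pos": [0, 0, -15], "dr": [0, 0, 0]},
    {"delta_pos": [0, 0, -7], "dr": [0, 0, 0]},
    {"delta_pos": [0, 0, -2], "dr": [0, 0, 0]},
    {"delta_pos": [0, 0, 0], "dr": [0, 0, 0]},
    {"delta_pos": [0, 0, 0], "dr": [0, 0, 0]},
  ],
)

```text
time_s: 24.95
position: [0.4363, 0.1866, 0.0453]
tool_rot: [[0.001, 1.0, 0.002], [1.0, -0.001, 0.0], [0.0, 0.002, -1.0]]
ft_force: [-0.2, 0.4, -2.9]
grip_width: 0.0485
```

>>> arm_command(
  steps=[
    {"delta_pos": [-0.5, 0, -3], "dr": [0, 0, 0]},
    {"delta_pos": [0, 0, -1.5], "dr": [0, 0, 0]},
    {"delta_pos": [0, 0, -1], "dr": [0, 0, 0]},
    {"delta_pos": [0, 0, -0.5], "dr": [0, 0, 0]},
    {"delta_pos": [0, 0, -0.5], "dr": [0, 0, 0]},
    {"delta_pos": [0, 0, 0], "dr": [0, 0, 0]},
    {"delta_pos": [0, 0, 0], "dr": [0, 0, 0]},
  ],
)

```text
time_s: 25.65
position: [0.4352, 0.1868, 0.0387]
tool_rot: [[0.001, 1.0, 0.001], [1.0, -0.001, 0.0], [0.0, 0.001, -1.0]]
ft_force: [-3.7, -0.2, 9.6]
grip_width: 0.048
```

>>> arm_command(
  steps=[
    {"delta_pos": [0, 0, 0], "dr": [0, 0, 0]},
    {"delta_pos": [0, 0, 0], "dr": [0, 0, 0]},
    {"delta_pos": [0, 0, 0], "dr": [0, 0, 0]},
    {"delta_pos": [0, 0, 8], "dr": [0, 0, 0]},
    {"delta_pos": [0, 0, 30], "dr": [0, 0, 0]},
    {"delta_pos": [0, 0, 45], "dr": [0, 0, 0]},
    {"delta_pos": [0, 0, 45], "dr": [0, 0, 0]},
    {"delta_pos": [0, -15, 35], "dr": [0, 0, 0]},
    {"delta_pos": [0, -40, 7], "dr": [0, 0, 0]},
    {"delta_pos": [0, -45, 0], "dr": [0, 0, 0]},
    {"delta_pos": [5, -45, 0], "dr": [0, 0, 0]},
    {"delta_pos": [15, -45, 0], "dr": [0, 0, 0]},
    {"delta_pos": [20, -45, 0], "dr": [0, 0, 0]},
    {"delta_pos": [20, -45, 0], "dr": [0, 0, 0]},
    {"delta_pos": [15, -45, 0], "dr": [0, 0, 0]},
    {"delta_pos": [8, -30, 0], "dr": [0, 0, 0]},
    {"delta_pos": [3, -12, 0], "dr": [0, 0, 0]},
    {"delta_pos": [0, 0, 0], "dr": [0, 0, 0]},
    {"delta_pos": [0, 0, 0], "dr": [0, 0, 0]},
  ],
  grip=0.9,
)

```text
time_s: 27.55
position: [0.5208, -0.179, 0.208]
tool_rot: [[0.0, 1.0, -0.0], [1.0, -0.0, 0.001], [0.001, -0.0, -1.0]]
ft_force: [0.2, -0.1, 0.5]
grip_width: 0.0767
```

Run:
```python
import cv2,pickle
from rig import env
c=env.get_calibration('wrist');pickle.dump(c,open('w8.pkl','wb'))
cv2.imwrite('pics/w8.png',env.get_image('wrist'))
```

```text
(no output)
```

View pics/w8.png

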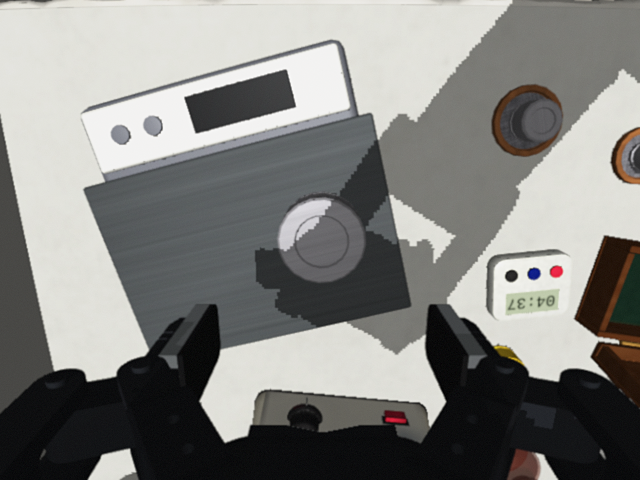

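a's top is at (322,241), with its inner ring at (322,242).

Run:
```python
import pickle
from h import *
c=pickle.load(open('w8.pkl','rb'))
print(back(c,[(322,241)],.073).round(4))
```

```text
[[ 0.5235 -0.1798  0.073 ]]
```

>>> arm_command(
  steps=[
    {"delta_pos": [1, -0.5, -20], "dr": [0, 0, 0]},
    {"delta_pos": [0, 0, -40], "dr": [0, 0, 0]},
    {"delta_pos": [0, 0, -40], "dr": [0, 0, 0]},
    {"delta_pos": [0, 0, -18], "dr": [0, 0, 0]},
    {"delta_pos": [0, 0, -8], "dr": [0, 0, 0]},
    {"delta_pos": [0, 0, -3], "dr": [0, 0, 0]},
    {"delta_pos": [0, 0, 0], "dr": [0, 0, 0]},
    {"delta_pos": [0, 0, 0], "dr": [0, 0, 0]},
  ],
)

```text
time_s: 28.4
position: [0.5227, -0.1808, 0.08]
tool_rot: [[0.001, 1.0, 0.002], [1.0, -0.001, -0.001], [-0.001, 0.002, -1.0]]
ft_force: [-0.4, 0.3, 0.0]
grip_width: 0.0769
```

>>> arm_command(
  steps=[
    {"delta_pos": [0, 0, 0], "dr": [0, 0, 0]},
    {"delta_pos": [0, 0, 0], "dr": [0, 0, 0]},
    {"delta_pos": [0, 0, 0], "dr": [0, 0, 0]},
    {"delta_pos": [0, 0, 0], "dr": [0, 0, 0]},
    {"delta_pos": [0, 0, 0], "dr": [0, 0, 0]},
    {"delta_pos": [0, 0, 0], "dr": [0, 0, 0]},
  ],
  grip=0.5,
  squeeze=55,
)

```text
time_s: 29.0
position: [0.5225, -0.1808, 0.0802]
tool_rot: [[0.001, 1.0, 0.002], [1.0, -0.001, -0.001], [-0.001, 0.002, -1.0]]
ft_force: [-2.0, 1.0, 8.7]
grip_width: 0.0578
```

>>> arm_command(
  steps=[
    {"delta_pos": [0, 0, 5], "dr": [0, 0, 0]},
    {"delta_pos": [0, 0, 20], "dr": [0, 0, 0]},
    {"delta_pos": [0, 0, 40], "dr": [0, 0, 0]},
    {"delta_pos": [-5, 10, 40], "dr": [0, 0, 0]},
    {"delta_pos": [-10, 30, 20], "dr": [0, 0, 0]},
    {"delta_pos": [-15, 40, 10], "dr": [0, 0, 0]},
    {"delta_pos": [-15, 45, 0], "dr": [0, 0, 0]},
    {"delta_pos": [-12, 45, 0], "dr": [0, 0, 0]},
    {"delta_pos": [-10, 45, 0], "dr": [0, 0, 0]},
    {"delta_pos": [0, 45, 0], "dr": [0, 0, 0]},
    {"delta_pos": [0, 45, 0], "dr": [0, 0, 0]},
    {"delta_pos": [0, 45, 0], "dr": [0, 0, 0]},
    {"delta_pos": [0, 45, 0], "dr": [0, 0, 0]},
    {"delta_pos": [0, 42, 0], "dr": [0, 0, 0]},
    {"delta_pos": [0, 25, 0], "dr": [0, 0, 0]},
    {"delta_pos": [0, 12.5, 0], "dr": [0, 0, 0]},
    {"delta_pos": [0, 0, 0], "dr": [0, 0, 0]},
    {"delta_pos": [0, 0, 0], "dr": [0, 0, 0]},
  ],
)

```text
time_s: 30.8
position: [0.455, 0.2929, 0.2135]
tool_rot: [[0.001, 1.0, -0.001], [1.0, -0.001, -0.001], [-0.001, -0.001, -1.0]]
ft_force: [-0.2, -0.7, -5.3]
grip_width: 0.0575
```

Run:
```python
import cv2,pickle
from rig import env
c=env.get_calibration('wrist');pickle.dump(c,open('w9.pkl','wb'))
cv2.imwrite('pics/w9.png',env.get_image('wrist'))
```

```text
(no output)
```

View pics/w9.png

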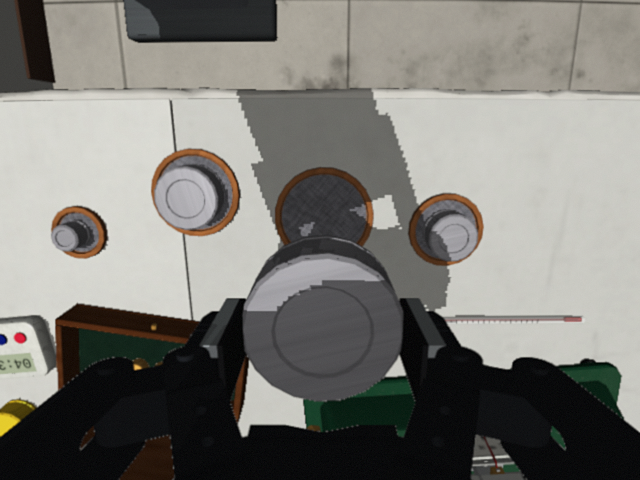

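a is held with its top at (323,333) and rest a is at (324,215). The placed tops are b (186,199), e (65,238) and c (453,235), inside rims at (196,192), (79,232) and (446,228).

Run:
```python
import pickle
from h import *
c=pickle.load(open('w9.pkl','rb'))
for n,p,z in (('a held',(323,333),.2135-.0352+.028),('ra',(324,215),.0065),('b',(186,199),.032),('rb',(196,192),.0065),('e',(65,238),.026),('re',(79,232),.0065),('c',(453,235),.028),('rc',(446,228.5),.0065)): print(n,back(c,[p],z).round(4))
```

```text
a held [[0.456  0.2926 0.2063]]
ra [[0.4552 0.2936 0.0065]]
b [[0.4369 0.1875 0.032 ]]
rb [[0.4354 0.1875 0.0065]]
e [[0.4693 0.0828 0.026 ]]
re [[0.4693 0.0828 0.0065]]
c [[0.4671 0.3964 0.028 ]]
rc [[0.4671 0.3973 0.0065]]
```

>>> arm_command(
  steps=[
    {"delta_pos": [0.5, 0.5, -25], "dr": [0, 0, 0]},
    {"delta_pos": [0, 0, -40], "dr": [0, 0, 0]},
    {"delta_pos": [0, 0, -45], "dr": [0, 0, 0]},
    {"delta_pos": [0, 0, -35], "dr": [0, 0, 0]},
    {"delta_pos": [0, 0, -15], "dr": [0, 0, 0]},
    {"delta_pos": [0, 0, -6], "dr": [0, 0, 0]},
    {"delta_pos": [0, 0, -2], "dr": [0, 0, 0]},
    {"delta_pos": [0, 0, 0], "dr": [0, 0, 0]},
    {"delta_pos": [0, 0, 0], "dr": [0, 0, 0]},
  ],
)

```text
time_s: 31.75
position: [0.4563, 0.2942, 0.0469]
tool_rot: [[0.001, 1.0, 0.002], [1.0, -0.001, 0.001], [0.001, 0.002, -1.0]]
ft_force: [0.1, 1.1, -5.9]
grip_width: 0.0573
```

>>> arm_command(
  steps=[
    {"delta_pos": [0, 0, -4], "dr": [0, 0, 0]},
    {"delta_pos": [0, 0, -2], "dr": [0, 0, 0]},
    {"delta_pos": [0, 0, -1], "dr": [0, 0, 0]},
    {"delta_pos": [0, 0, -0.5], "dr": [0, 0, 0]},
    {"delta_pos": [0, 0, -0.5], "dr": [0, 0, 0]},
    {"delta_pos": [0, 0, 0], "dr": [0, 0, 0]},
    {"delta_pos": [0, 0, 0], "dr": [0, 0, 0]},
  ],
)

```text
time_s: 32.45
position: [0.4556, 0.2943, 0.0392]
tool_rot: [[0.001, 1.0, 0.001], [1.0, -0.001, 0.0], [0.0, 0.001, -1.0]]
ft_force: [-4.4, -2.7, 10.8]
grip_width: 0.0572
```

Contact. I'll release, rise and back off for a final look.

>>> arm_command(
  steps=[
    {"delta_pos": [0, 0, 0], "dr": [0, 0, 0]},
    {"delta_pos": [0, 0, 0], "dr": [0, 0, 0]},
    {"delta_pos": [0, 0, 0], "dr": [0, 0, 0]},
    {"delta_pos": [0, 0, 0], "dr": [0, 0, 0]},
    {"delta_pos": [0, 0, 8], "dr": [0, 0, 0]},
    {"delta_pos": [0, 0, 30], "dr": [0, 0, 0]},
    {"delta_pos": [0, 0, 45], "dr": [0, 0, 0]},
    {"delta_pos": [0, 0, 45], "dr": [0, 0, 0]},
    {"delta_pos": [0, -10, 45], "dr": [0, 0, 0]},
    {"delta_pos": [-5, -30, 20], "dr": [0, 0, 0]},
    {"delta_pos": [-10, -40, 0], "dr": [0, 0, 0]},
    {"delta_pos": [-15, -30, 0], "dr": [0, 0, 0]},
    {"delta_pos": [-15, -10, 0], "dr": [0, 0, 0]},
    {"delta_pos": [0, 0, 0], "dr": [0, 0, 0]},
    {"delta_pos": [0, 0, 0], "dr": [0, 0, 0]},
  ],
  grip=0.9,
)

```text
time_s: 33.95
position: [0.4111, 0.1744, 0.2314]
tool_rot: [[0.001, 1.0, 0.001], [1.0, -0.001, 0.0], [0.0, 0.001, -1.0]]
ft_force: [1.0, 0.3, 0.9]
grip_width: 0.0769
```

Run:
```python
import cv2,pickle
from rig import env
c=env.get_calibration('wrist');pickle.dump(c,open('w10.pkl','wb'))
cv2.imwrite('pics/w10.png',env.get_image('wrist'))
```

```text
(no output)
```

View pics/w10.png

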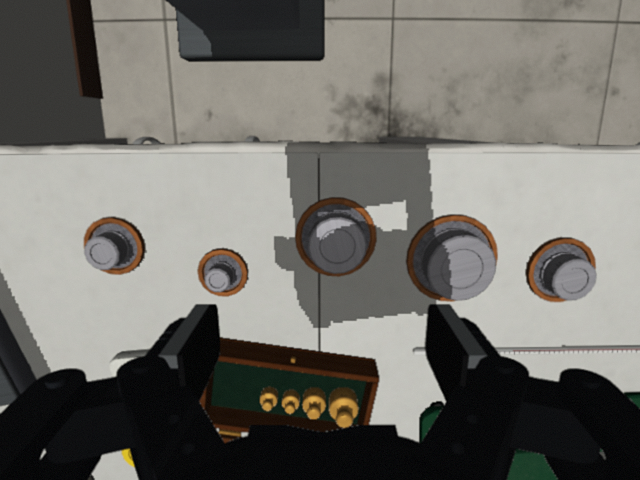

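All five weights stand in their rests. The tops are at d (102,253), e (219,278), b (337,245), a (461,267) and c (574,279).

Run:
```python
import pickle
from h import *
from rig import env
c=pickle.load(open('w10.pkl','rb'))
for n,p,z,q in (('d',(102,253),.028,(114,245)),('e',(219,278),.026,(223,272)),('b',(337,245),.032,(336,236.5)),('a',(461,267),.032,(452,257)),('c',(574,279),.028,(561,269.5))):
    print(n,((back(c,[p],z)-back(c,[q],.0065))[0,:2]*1000).round(1))
print(env.observe()['time_s']); env.close_job()
```

```text
d [0.9 0.3]
e [-1.6  1.3]
b [ 0.5 -0. ]
a [ 0.7 -0.2]
c [ 1.1 -0.6]
34.0
the job is handed in; nothing more can be done
```

All five weights (a to e) are off the scale and standing in the rests of their own size, and the job is handed in at 34 s. I lowered each one until the wrist felt it touch (about 4 to 18 N) before opening the fingers, so none was dropped.

In the last close picture, taken with the gripper clear of everything, each weight looks upright and sits about 2 mm or less from the centre of its rest (limit 10 mm). No check failed. The heights were not measured separately; they rest on the contact heights, which were within about 1 mm of what I expected.

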